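# Index the sample dish to the third stop and hold it

### The job

Set the small glass dish with the red pieces flat inside the lip of the indexer's turntable, without dropping it, and let go of it. Then grip the black dial beside it and turn it clockwise (seen from above) one click at a time, pausing about a second at each stop, to the third stop (the orange mark), never on towards the fourth. Finish there with the dial still held in the fingers: do not let go; leave the other dish, the bottle and the beaker where they stand.

Things in the scene. Friction and masses are not known exactly. Their poses are not given: they have to be found in the camera images.
- dish_red_center (a point): centre, half-way up (7.5 mm above its underside), of the loose round clear dish that holds red-orange pieces; 55 mm outer diameter, wall 15 mm high, 22 g, stands on the worktop; any yaw will do; z axis up. Grip it across its diameter
- dish_brown_center (a point): centre, 7.5 mm above its underside, of the other loose clear dish, 55 mm in diameter and 15 mm high (its pieces reach 17 mm), with dark brown pieces: leave it alone. The two dishes may have changed places
- indexer: the fixed dish indexer: white housing 92 mm (its x) by 188 mm (its y), top 40 mm above the worktop; origin at the centre of its underside. The turntable's upright axis is at its y = -53 mm, the dial's at its y = +53 mm
- seat (a point): centre of the turntable's flat seat, 46 mm above the worktop: a round aluminium table of 75 mm diameter with a bevelled lip, inner radius 29.5 mm at its foot widening to 32 mm, that stands 3 mm above the seat; a seated dish has 2 mm of play all round and its centre 7.5 mm above this point. Keep the fingertips more than 3 mm above the dish's underside as it goes in. A belt inside turns the table with the dial, one to one; the point turns with it
- dial_grip (a point): on the dial's upright axis, 70 mm above the worktop, at the height to grip: the dial's upright black bar is 40 mm long (this point's x), 14 mm thick (this point's y) and spans 50 to 82 mm above the worktop. It stands on a round black skirt 46 mm wide whose top is 50 mm above the worktop. Bar along the housing's x at the start; a white line on the bar points to -x of this point, at the marks on the housing
- dial (a joint): angle of the dial in rad, growing clockwise seen from above; 0 = home stop, where it starts against an end stop. It clicks into a stop every 24 degrees (0.419 rad): first 0.419, second 0.838, third 1.257 (orange mark on the housing), and more beyond, up to 2.513. Between stops it resists with up to about 0.1 N m (most a quarter of the way on), and from half-way it pulls itself into the next stop
- dropper_bottle: loose dropper bottle with a black top, 33 mm wide, 95 mm high, origin at the centre of its underside: leave it alone
- beaker: loose small glass beaker with a pipette in it, 48 mm wide, 105 mm high, origin at the centre of its underside: leave it alone
Not all that is in view belongs to the job. What is shaped like the part that bears dish_red_center but yellow is not meant.

How it is judged:
On the way, in this order (a step that is already met when the one before it is completed fails the run):
1. the dish with the red pieces lies flat inside the turntable's lip, let go, with the dial still at home (horizontal distance between dish_red_center and seat below 0.004 m and z of dish_red_center in the frame of seat below 0.0095 m and angle between dish_red_center's own z axis and vertical below 0.04 rad and contact force between the fingers and dish_red below 0.05 N and value of joint dial below 0.15 rad), for 0.2 s.
2. the dial rests at the first stop (value of joint dial between 0.299 and 0.539 rad), for 0.2 s.
3. the dial rests at the second stop (value of joint dial between 0.718 and 0.958 rad), for 0.2 s.
4. the dial is at the third stop (value of joint dial between 1.137 and 1.377 rad), for 0.2 s.
At the end, for the whole second after the job is handed in: Dial still at the third stop (1.257 rad, within 0.12), gripped by the fingers with over 2 N; the dish with the red pieces flat inside the turntable's lip (centre within 4 mm of the seat's, under 2 mm above seated height, tilt under 0.04 rad), not touched by the fingers (all of step 4 and horizontal distance between dish_red_center and seat below 0.004 m and z of dish_red_center in the frame of seat below 0.0095 m and angle between dish_red_center's own z axis and vertical below 0.04 rad and contact force between the fingers and dish_red below 0.05 N and contact force between the fingers and dial above 2 N and velocity of joint dial between -0.05 and 0.05 rad/s); the arm keeps its last pose, push and grip.
It fails at once if the dial is turned on more than half-way from the third stop to the fourth (value of joint dial above 1.466 rad).
It fails at once if the dish is dropped (moves faster than 0.5 m/s out of the fingers) (contact force between the fingers and dish_red below 0.05 N and linear speed of dish_red above 0.5 m/s).
It fails at once if the dish with the brown pieces is moved by more than 25 mm (distance of dish_brown_center from where it was at the start of the episode above 0.025 m).
It fails at once if the dropper bottle is moved by more than 25 mm (distance of dropper_bottle from where it was at the start of the episode above 0.025 m).
It fails at once if the beaker is moved by more than 25 mm (distance of beaker from where it was at the start of the episode above 0.025 m).
It also fails if it takes over 64 s, if anything falls off the work surface, if the arm or the gripper's body presses on something with over 40 N, if the wrist force passes 120 N, or if a joint passes its speed limit or range.

### The arm

A 7-joint arm with a two-finger parallel gripper is mounted at the origin on a cart in front of the work surface, level with it; the furniture and walls round the work are solid. World frame = base frame: x ahead of the robot, y to its left, z up, the work surface at z = 0. Lengths are in m, angles in rad, forces in N, time in s.
With the tool pointing down it reaches from about 0.4 to 0.85 m from the base axis. Payload 10.4 kg.
Tool frame: the origin (TCP) lies at the very end of the fingers, on their centre line; the grasp point (between the pads) lies 19 mm behind it (grip_point_offset is the distance from the TCP to the grasp point, in m); x points along the fingers, z is the direction in which the jaws open and shut, and the axes are right-handed (so a half turn about x gives the same grasp; the last joint's range is limited). The gripper opens to 87 mm and grips with 3 to 60 N. Pads are 19 mm wide; open, the fingers measure 117 mm over their backs; the gripper's body (75 mm by 190 mm) begins 51 mm behind the grasp point.
Start: joints at [-1.342, 0.332, -0.065, 1.46, 0.022, 1.35, -0.088], TCP at [0.156, 0.605, 0.223] pointing down, gripper open.
Joint ranges: [-2.6, 2.6], [-0.5, 2.12], [-1.47, 1.34], [0.16, 2.42], [-1.27, 4.41], [0.06, 2.06], [-2.6, 2.6]. Speed limits (rad/s): [2.22, 2.22, 2.79, 2.79, 3.14, 3.14, 3.14].

### API

Orientations are given as a rotation vector (axis times angle).
In Python, from workcell import * gives the robot as it stands.
- The arm moves only by the tool jog_arm, never from a script. Its argument "increments" is a list of rows, each an object with "xyz": the shift along the tool's x, y, z in mm, a list of three; "roll": the turn about the tool's x in rad. A call has 1 to 12 rows; each row is the pose to reach, as a shift and turn from the pose measured when the call began, along the tool's axes at that moment; what a row does not reach only later rows make up. A row lasts 1/10 s, in which the tool goes at most 50 mm and 8.59 degrees, less where a joint would pass 70% of its speed; a pose out of reach is approached as far as the arm can. A call with a gripper value outside its range is refused whole. "hand" is the finger opening in mm, from 0 to 87, set as the call begins (left out, the last holds). The fingers move at their own pace and stop on an object; "squeeze" is the grip in N (left out, the last holds). Time passes only in rows, so rows that repeat a pose let the fingers close. It gives the time, the measured TCP pose, the force and the opening at its end, in the units of the state.
- sense(): the state, without advancing time (a new reading comes with each control period).
- read_camera(name): name is "side" or "top"; returns (picture, depth): 480x640x3 uint8, red, green, blue; 480x640 float32, m along the optical axis (not along the pixel's ray), 0 where there is no reading.
- get_calibration(name): a dict with "fx", "fy", "cx", "cy" (pixels), "k1" (the pictures are not rectified: a ray, as slopes to the right and down, at radius r is drawn at 1 + k1 r^2 times it, then the intrinsics apply), "rvec" (rotation vector, rad) and "tvec" (3), from world to camera coordinates, as OpenCV has them. Camera axes: x right, y down, z forward; pixel columns grow to the right and rows downward; lengths in m; the calibration is good to about 2 mm. A picture is of the moment at which its call begins. get_calibration takes no time and is no camera call.
- sign_off(): hands the job in, once; it reports no verdict.
The state is a dict: "time_s": time; "joint_pos": joint angles; "dq": joint speeds; "joint_torque": joint torques, N m; "ee_pos": TCP position; "eef_rot": TCP orientation; "wrist_force": force on the tool from outside, world axes, zero at the start; "ft_torque": the same for the moment, N m; "width": finger opening in m.
Only numpy, scipy, OpenCV 4.12 (cv2) and the standard library are available. Lean on these libraries where they do the work, as an engineer would, in place of code of your own. Each camera call takes 0.05 s, during which the arm holds its last target.

## Working session

There is one attempt and no reset: what is moved stays moved. The work goes in short steps, Python scripts to look and compute and a tool call to move; the robot and the scene stay as the last step left them, time stands still between calls to the robot, and variables do not carry over. Pictures are saved under pics/ and viewed, and the job is handed in when it is done.

Besides the shell and the picture viewer there is one more tool, called after "Request:" in YAML: its name, and indented under it one key for each argument. jog_arm: Moves the arm, as the interface text tells. Its arguments: {"type":"object","properties":{"increments":{"type":"array","items":{"type":"object","properties":{"xyz":{"type":"array","items":{"type":"number"}},"roll":{"type":"number"}}}},"hand":{"type":"number"},"squeeze":{"type":"number"}},"required":["increments"]}

```bash
mkdir -p pics; cat > h.py <<'E'
from workcell import *
import numpy as np, cv2
from scipy.spatial.transform import Rotation as R
def cal(n):
    c=get_calibration(n);K=np.array([[c['fx'],0,c['cx']],[0,c['fy'],c['cy']],[0,0,1]]);return c,K,R.from_rotvec(c['rvec']).as_matrix(),np.array(c['tvec'])
def rays(n,uv):
    c,K,Rm,t=cal(n);uv=np.array(uv,float).reshape(-1,1,2)
    p=cv2.undistortPoints(uv,K,np.array([c['k1'],0,0,0,0.]))[:,0]
    d=np.c_[p,np.ones(len(p))]@Rm; o=-Rm.T@t
    return o,d
def atz(n,uv,z):
    o,d=rays(n,uv); return o+d*((z-o[2])/d[:,2])[:,None]
def atd(n,uv,dep):
    o,d=rays(n,uv); return o+d*np.array(dep)[:,None]
def proj(n,P):
    c,K,Rm,t=cal(n);return cv2.projectPoints(np.array(P,float).reshape(-1,1,3),np.array(c['rvec'],float),t,K,np.array([c['k1'],0,0,0,0.]))[0][:,0]
def save(n,im): cv2.imwrite('pics/'+n,cv2.cvtColor(im,cv2.COLOR_RGB2BGR))
E
python3 - <<'E'
from h import *
for n in ('top','side'):
    im,d=read_camera(n);save(n+'0.png',im);np.savez(''+n+'0.npz',im=im,d=d)
    c,K,Rm,t=cal(n);print(c,-Rm.T@t)
s=sense();print(s)
print(R.from_rotvec(s['eef_rot']).as_matrix())
E
```

```text
{'fx': 459.9227259953987, 'fy': 459.9227259953987, 'cx': 324.1603966035233, 'cy': 241.68092225809457, 'k1': -0.0012736429709748946, 'rvec': array([ 2.16754542, -2.02223319,  0.22578439]), 'tvec': array([-0.02855654,  0.58501797,  0.81967979])} [ 0.38698031 -0.00547013  0.93013589]
{'fx': 538.8287136846468, 'fy': 538.8287136846468, 'cx': 314.05852805578087, 'cy': 231.8424463261984, 'k1': 0.023406705033814985, 'rvec': array([ 0.0389405 ,  2.68575122, -1.60805445]), 'tvec': array([0.580473  , 0.06392998, 1.1660775 ])} [0.60515856 0.98167553 0.60899011]
{'time_s': 0.1, 'joint_pos': array([-1.34161105,  0.33281535, -0.06470977,  1.46086132,  0.02157785,
        1.34987571, -0.08849076]), 'dq': array([ 0.00042398, -0.00170903,  0.00147804, -0.00164637, -0.00069264,
       -0.00074586,  0.00033562]), 'joint_torque': array([ 1.72185060e-03, -6.24548292e+01,  2.46560090e-02, -3.90711594e+01,
       -6.14793319e-02,  3.66197980e-02,  7.07080926e-05]), 'ee_pos': array([0.15561299, 0.60496459, 0.22182743]), 'eef_rot': array([-1.02258009,  1.31883805,  1.02124585]), 'wrist_force': array([ 0.73879059, -0.38707134,  1.32232176]), 'ft_torque': array([ 0.01874854, -0.05236389,  0.04227604]), 'width': 0.08733581171389876}
[[-2.84682616e-04 -9.68477398e-01  2.49101281e-01]
 [-1.23302648e-03  2.49101441e-01  9.68476614e-01]
 [-9.99999199e-01 -3.14400186e-05 -1.26507312e-03]]
```

View pics/top0.png

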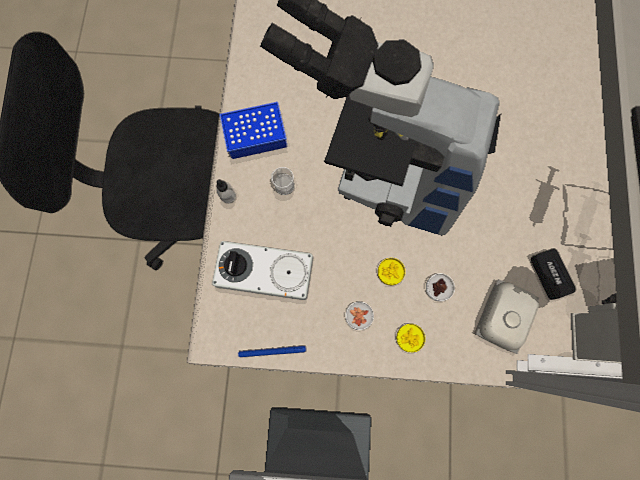

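View pics/side0.png

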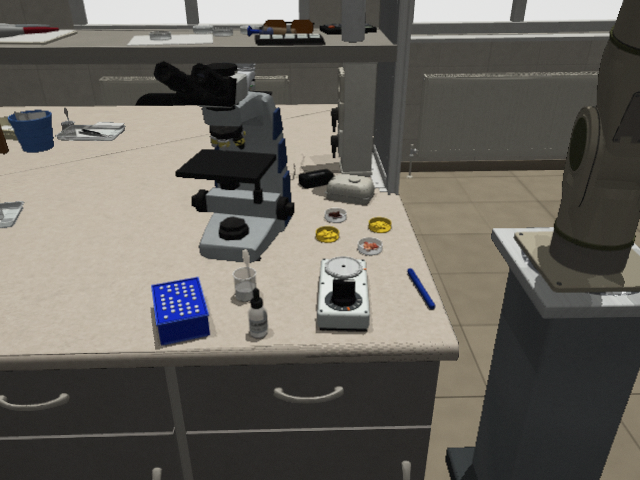

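```bash
python3 - <<'E'
from h import *
z=np.load('top0.npz');im=z['im'];d=z['d']
a=cv2.resize(im[225:375,195:475],None,fx=2.85,fy=2.85,interpolation=cv2.INTER_CUBIC);save('crop_top.png',a)
z=np.load('side0.npz');b=z['im']
save('crop_side.png',cv2.resize(b[190:340,290:450],None,fx=4,fy=4,interpolation=cv2.INTER_CUBIC))
print(atz('top',[(359,316),(439,287),(390,271),(410,338),(225,191),(282,180)],0.0))
print(atz('top',[(289,272)],.046),atz('top',[(235,264)],.082))
for u,v in [(289,272),(300,272),(330,330),(262,268),(235,264)]: print(u,v,d[v,u],atd('top',[(u,v)],[d[v,u]]))
E
```

```text
[[ 0.45349452 -0.06677813  0.        ]
 [ 0.52285303 -0.22546907  0.        ]
 [ 0.54880123 -0.12517581  0.        ]
 [ 0.41748268 -0.16968598  0.        ]
 [ 0.69698237  0.23203477  0.        ]
 [ 0.73000788  0.11298568  0.        ]]
[[0.52528004 0.0764319  0.046     ]] [[0.52775114 0.17536455 0.082     ]]
289 272 0.8923512 [[0.52501211 0.07627323 0.04771286]]
300 272 0.89438987 [[0.5268199  0.05512065 0.04560736]]
330 330 0.9119057 [[ 0.42191393 -0.01073934  0.00216736]]
262 268 0.90215546 [[0.53046041 0.13053169 0.04000414]]
235 264 0.86557 [[0.52841374 0.17621573 0.07800787]]
```

View pics/crop_top.png

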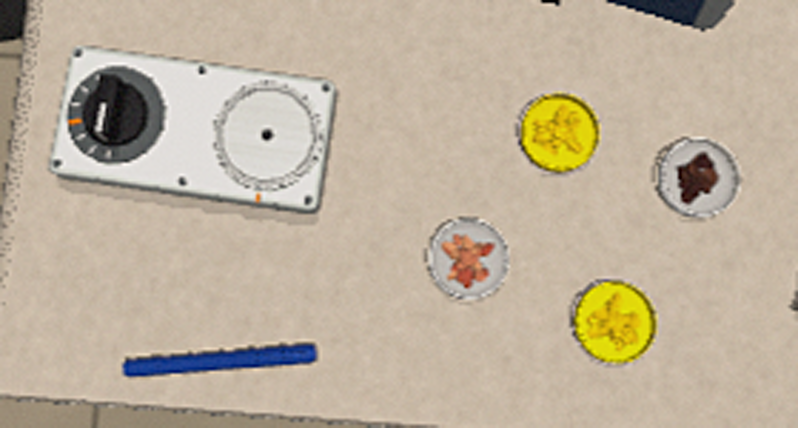

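View pics/crop_side.png

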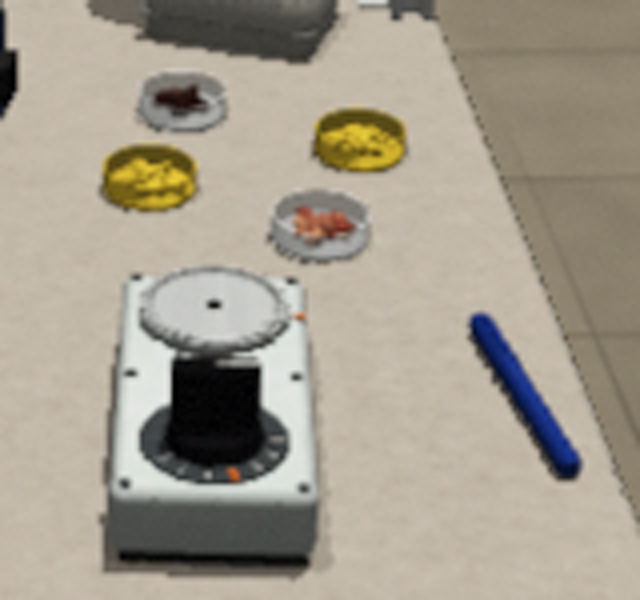

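```bash
cat >> h.py <<'E'
def cloud(n,d):
    v,u=np.mgrid[0:480,0:640];m=d>0
    P=np.full((480,640,3),np.nan);P[m]=atd(n,np.c_[u[m],v[m]],d[m]);return P
E
python3 - <<'E'
from h import *
for n in('top','side'):
    z=np.load(n+'0.npz');im=z['im'];d=z['d'];P=cloud(n,d)
    # table plane
    m=(abs(P[...,2])<.006)&(P[...,0]>.4)&(P[...,0]<.65)&(abs(P[...,1])<.25)
    print(n,'table z',np.nanmedian(P[...,2][m]),m.sum())
    for nm,(x,y) in dict(red=(.453,-.067),brown=(.523,-.225)).items():
        m=(np.hypot(P[...,0]-x,P[...,1]-y)<.045)&(P[...,2]>.004)&(P[...,2]<.03)
        q=P[m];print(nm,m.sum(),q.mean(0),(q.min(0)+q.max(0))/2,q.max(0)-q.min(0),q[:,2].max())
    m=(P[...,2]>.034)&(P[...,2]<.06)&(np.hypot(P[...,0]-.525,P[...,1]-.12)<.12)
    r=cv2.minAreaRect((P[m][:,:2]*1000).astype(np.float32));print('housing',r)
    m=(P[...,2]>.076)&(P[...,2]<.09)&(np.hypot(P[...,0]-.525,P[...,1]-.17)<.05)
    print('bar',m.sum(),cv2.minAreaRect((P[m][:,:2]*1000).astype(np.float32)),P[m][:,2].mean())
E
```

```text
top table z 0.0009230928322263576 23853
red 452 [ 0.45365952 -0.06610452  0.00940999] [ 0.45345871 -0.06533252  0.01205356] [0.08179305 0.07933622 0.01607259] 0.020089855740003104
brown 459 [ 0.52215725 -0.22492518  0.00970736] [ 0.52275119 -0.22244457  0.01209354] [0.08518663 0.07644949 0.0161608 ] 0.02017394479461998
housing ((529.3169555664062, 129.8192138671875), (187.7121124267578, 92.21014404296875), 85.81595611572266)
bar 164 ((532.8385620117188, 182.66757202148438), (14.338112831115723, 40.37282180786133), 85.32520294189453) 0.082178909938342
side table z 0.0018278995062284698 11000
red 374 [ 0.45345666 -0.06531391  0.01102319] [ 0.45217489 -0.06591145  0.01201451] [0.07966932 0.06577697 0.01602121] 0.020025115838617435
brown 277 [ 0.5213958  -0.22312252  0.01164095] [ 0.52442253 -0.2223686   0.01167954] [0.07520582 0.06756146 0.01531057] 0.019334821447431483
housing ((528.4701538085938, 129.9665985107422), (193.00770568847656, 92.06110382080078), 85.83465576171875)
bar 159 ((532.5216064453125, 185.43313598632812), (15.444469451904297, 39.231048583984375), 83.1485366821289) 0.08145898839220862
```

```bash
cat >> h.py <<'E'
def to(p,ang=None,n=1,s=None):
    s=s or sense();Rm=R.from_rotvec(s['eef_rot']).as_matrix();d=Rm.T@(np.array(p)-s['ee_pos'])*1000
    a=np.arctan2(Rm[1,2],Rm[0,2]);roll=0 if ang is None else -((np.radians(ang)-a+np.pi)%(2*np.pi)-np.pi)
    print('to',p,'d',d.round(1),'norm',np.linalg.norm(d).round(1),'roll',round(roll,3),'now ang',np.degrees(a).round(2))
    if n>1:
        for i in range(1,n+1): print((d*i/n).round(0),round(roll*i/n,3))
E
python3 - <<'E'
from h import *
t=np.linspace(0,2*np.pi,200)
for n in('top','side'):
    im=np.load(n+'0.npz')['im']
    for (x,y,z,r) in [(.4535,-.066,.015,.0275),(.5254,.0769,.049,.0345)]:
        p=proj(n,np.c_[x+r*np.cos(t),y+r*np.sin(t),0*t+z])
        c=proj(n,[(x,y,z)])[0].astype(int);a=26
        cr=cv2.resize(im[c[1]-a:c[1]+a,c[0]-a:c[0]+a],None,fx=11,fy=11,interpolation=cv2.INTER_CUBIC)
        q=((p-(c-a)+.5)*11).astype(np.int32);cv2.polylines(cr,[q],True,(0,255,0),1)
        if r<.03: A=cr
        else: save('ov_%s.png'%n,np.hstack([A[:,:],cr])[:, :])
    # best fit for dish: maximize gradient on projected rim+base circle
    g=cv2.cvtColor(im,cv2.COLOR_RGB2GRAY).astype(float)
    G=np.hypot(cv2.Sobel(g,-1,1,0),cv2.Sobel(g,-1,0,1));best=[]
    for x in np.arange(.445,.462,.0005):
        for y in np.arange(-.075,-.057,.0005):
            sc=0
            for z in (.015,0):
                p=proj(n,np.c_[x+.0275*np.cos(t),y+.0275*np.sin(t),0*t+z]).astype(np.float32)
                sc+=cv2.remap(G,p[:,0],p[:,1],cv2.INTER_LINEAR).mean()
            best.append((sc,x,y))
    print(n,sorted(best)[-4:])
to((.45,.25,.2),85.8,9);
s=dict(sense());
E
```

```text
top [(np.float64(278.2256647936773), np.float64(0.455), np.float64(-0.06649999999999999)), (np.float64(279.0717665830671), np.float64(0.4545), np.float64(-0.06599999999999999)), (np.float64(280.473154936013), np.float64(0.4555), np.float64(-0.06599999999999999)), (np.float64(281.0208780906323), np.float64(0.455), np.float64(-0.06599999999999999))]Traceback (most recent call last):
  File "<stdin>", line 19, in <module>
  File "h.py", line 16, in proj
    c,K,Rm,t=cal(n);return cv2.projectPoints(np.array(P,float).reshape(-1,1,3),np.array(c['rvec'],float),t,K,np.array([c['k1'],0,0,0,0.]))[0][:,0]
             ~~~^^^
  File "h.py", line 5, in cal
    c=get_calibration(n);K=np.array([[c['fx'],0,c['cx']],[0,c['fy'],c['cy']],[0,0,1]]);return c,K,R.from_rotvec(c['rvec']).as_matrix(),np.array(c['tvec'])
ValueError: time passes only in moves, steps and waits
```

View pics/ov_top.png

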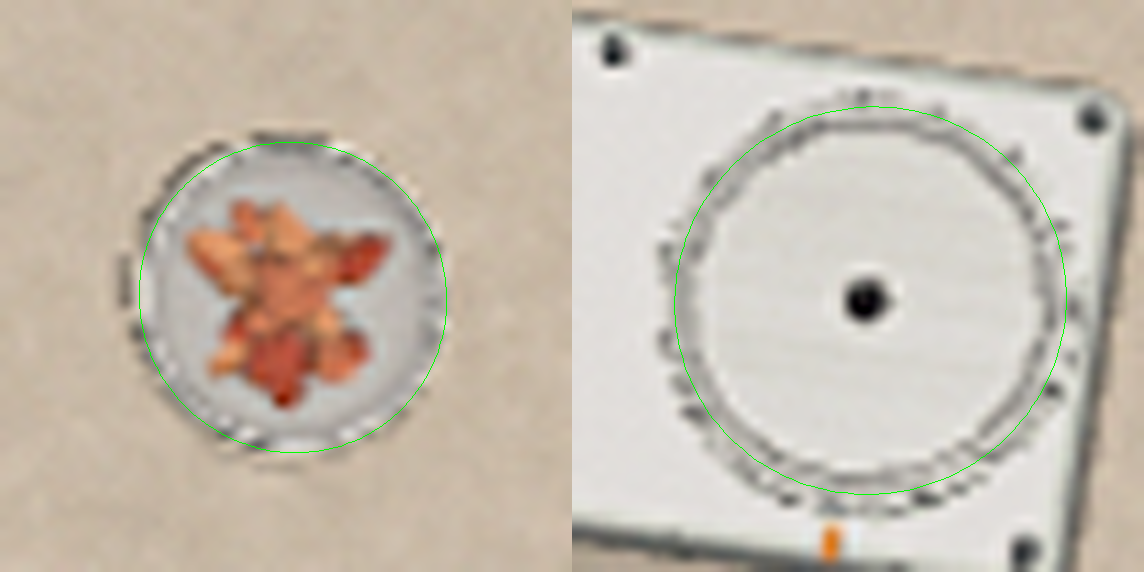

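View pics/ov_side.png

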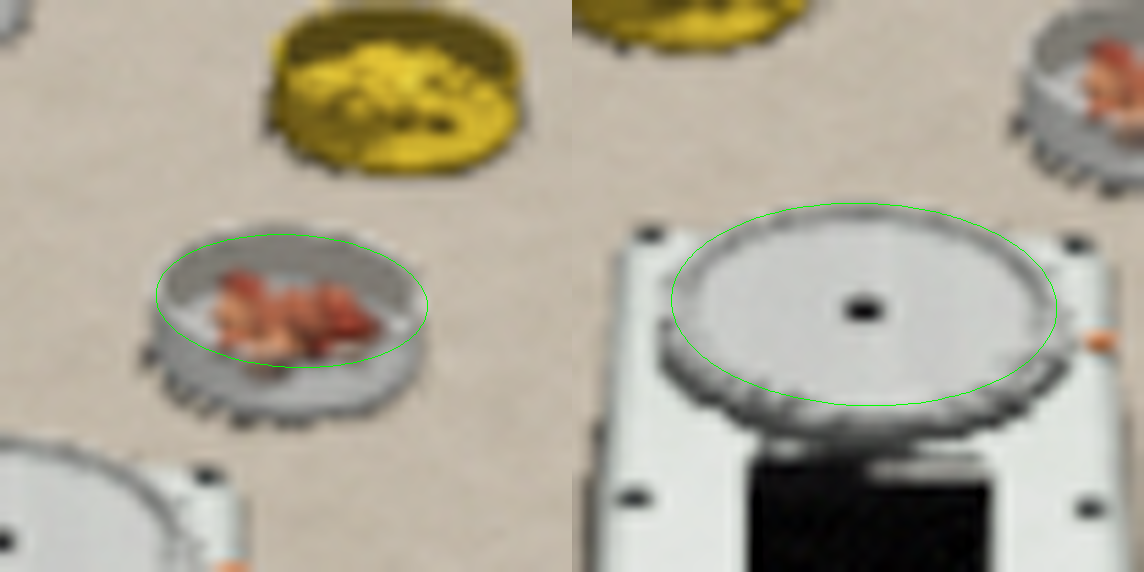

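The overlays show the clear dish with red pieces at top px (359,316). The brown one is at (439,287), and the yellow decoys are at (390,271) and (410,338). The turntable hub is at (289,272). The fitted circles agree in both views to about 1 mm. I choose the dish at (359,316).

```bash
python3 - <<'E'
s=open('h.py').read()
s=s.replace("""    c=get_calibration(n);K=""","""    f='cal_%s.npy'%n
    if not os.path.exists(f): np.save(f,get_calibration(n),allow_pickle=True)
    c=np.load(f,allow_pickle=True).item();K=""").replace("import numpy as np","import os,numpy as np")
open('h.py','w').write(s)
E
python3 - <<'E'
from h import *
cal('top');cal('side')
to((.45,.25,.2),85.8,10)
E
```

```text
to (0.45, 0.25, 0.2) d [  22.2 -373.5 -270.4] norm 461.7 roll -0.178 now ang 75.58
[  2. -37. -27.] -0.018
[  4. -75. -54.] -0.036
[   7. -112.  -81.] -0.054
[   9. -149. -108.] -0.071
[  11. -187. -135.] -0.089
[  13. -224. -162.] -0.107
[  16. -261. -189.] -0.125
[  18. -299. -216.] -0.143
[  20. -336. -243.] -0.161
[  22. -374. -270.] -0.178
```

Request:
jog_arm:
  increments:
    - {"xyz":[2,-37,-27],"roll":-0.018}
    - {"xyz":[4,-75,-54],"roll":-0.036}
    - {"xyz":[7,-112,-81],"roll":-0.054}
    - {"xyz":[9,-149,-108],"roll":-0.071}
    - {"xyz":[11,-187,-135],"roll":-0.089}
    - {"xyz":[13,-224,-162],"roll":-0.107}
    - {"xyz":[16,-261,-189],"roll":-0.125}
    - {"xyz":[18,-299,-216],"roll":-0.143}
    - {"xyz":[20,-336,-243],"roll":-0.161}
    - {"xyz":[22,-374,-270],"roll":-0.178}
    - {"xyz":[22,-374,-270],"roll":-0.178}
  hand: 87

```text
time_s: 1.2
ee_pos: [0.4542, 0.244, 0.1999]
eef_rot: [-1.151, 1.249, 1.146]
wrist_force: [-0.4, 0.5, 0.3]
width: 0.0871
```

```bash
python3 - <<'E'
from h import *
s=sense();print(s['joint_pos'],s['time_s'])
to((.4535,-.066,.10),85.8,9)
E
```

```text
[-0.81397193  0.10098611  0.24662784  1.79118563 -0.02247518  1.25387878
  0.92668793] 1.2
to (0.4535, -0.066, 0.1) d [ 101.   -24.8 -308.6] norm 325.7 roll -0.009 now ang 85.27
[ 11.  -3. -34.] -0.001
[ 22.  -6. -69.] -0.002
[  34.   -8. -103.] -0.003
[  45.  -11. -137.] -0.004
[  56.  -14. -171.] -0.005
[  67.  -17. -206.] -0.006
[  79.  -19. -240.] -0.007
[  90.  -22. -274.] -0.008
[ 101.  -25. -309.] -0.009
```

Request:
jog_arm:
  increments:
    - {"xyz":[11,-3,-34]}
    - {"xyz":[22,-6,-69]}
    - {"xyz":[34,-8,-103]}
    - {"xyz":[45,-11,-137]}
    - {"xyz":[56,-14,-171]}
    - {"xyz":[67,-17,-206]}
    - {"xyz":[79,-19,-240]}
    - {"xyz":[90,-22,-274]}
    - {"xyz":[98,-25,-300],"roll":-0.009}
    - {"xyz":[101,-25,-309],"roll":-0.009}
    - {"xyz":[101,-25,-309],"roll":-0.009}

```text
invalid input
```

```bash
python3 - <<'E'
from h import *
s=sense();print(s['joint_pos'],s['time_s'],s['ee_pos'],R.from_rotvec(s['eef_rot']).as_matrix())
to((.4535,-.066,.03),85.8)
to((.4535,-.066,.0065),85.8)
im,d=read_camera('side');save('s1.png',cv2.resize(im[150:350,250:470],None,fx=3,fy=3))
E
```

```text
[-0.81397193  0.10098611  0.24662784  1.79118563 -0.02247518  1.25387878
  0.92668793] 1.2 [0.45416786 0.24398914 0.19989087] [[ 6.19769958e-04 -9.96590780e-01  8.25011116e-02]
 [-3.47152705e-03  8.24984861e-02  9.96585144e-01]
 [-9.99993782e-01 -9.04058374e-04 -3.40856177e-03]]
to (0.4535, -0.066, 0.03) d [ 171.   -24.8 -308.4] norm 353.5 roll -0.009 now ang 85.27
to (0.4535, -0.066, 0.0065) d [ 194.5  -24.7 -308.3] norm 365.4 roll -0.009 now ang 85.27
```

View pics/s1.png

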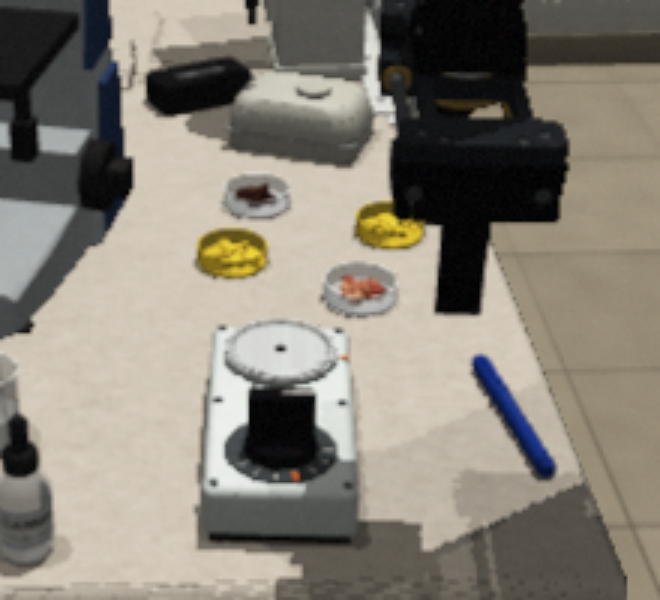

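The move was refused because the rows were missing roll. The picture shows the hand still high above the pen area and the red dish free at crop px (360,288). I'll resend it with roll in every row.

Request:
jog_arm:
  increments:
    - {"xyz":[11,-3,-34],"roll":-0.001}
    - {"xyz":[22,-6,-69],"roll":-0.002}
    - {"xyz":[34,-8,-103],"roll":-0.003}
    - {"xyz":[45,-11,-137],"roll":-0.004}
    - {"xyz":[56,-14,-171],"roll":-0.005}
    - {"xyz":[67,-17,-206],"roll":-0.006}
    - {"xyz":[79,-19,-240],"roll":-0.007}
    - {"xyz":[90,-22,-274],"roll":-0.008}
    - {"xyz":[98,-25,-300],"roll":-0.009}
    - {"xyz":[101,-25,-309],"roll":-0.009}
    - {"xyz":[101,-25,-309],"roll":-0.009}

```text
time_s: 2.35
ee_pos: [0.452, -0.0629, 0.0992]
eef_rot: [-1.157, 1.245, 1.156]
wrist_force: [0.3, 0.3, -0.0]
width: 0.087
```

```bash
python3 - <<'E'
from h import *
s=sense();print(s['joint_pos'],s['time_s'],s['ee_pos'],R.from_rotvec(s['eef_rot']).as_matrix())
to((.4535,-.066,.04),85.8)
to((.4535,-.066,.0065),85.8)
im,d=read_camera('side');save('s2.png',cv2.resize(im[150:350,250:470],None,fx=3,fy=3))
E
```

```text
[-0.47414996  0.06792064  0.53259359  2.06111538 -0.03762239  1.02354279
  1.57631536] 2.35 [ 0.45201483 -0.06288066  0.09920037] [[-0.00141894 -0.9974411   0.07147887]
 [-0.00226474  0.07148197  0.99743932]
 [-0.99999643  0.00125342 -0.00236038]]
to (0.4535, -0.066, 0.04) d [59.2 -1.8 -2.9] norm 59.3 roll 0.002 now ang 85.9
to (0.4535, -0.066, 0.0065) d [92.7 -1.8 -2.8] norm 92.8 roll 0.002 now ang 85.9
```

View pics/s2.png

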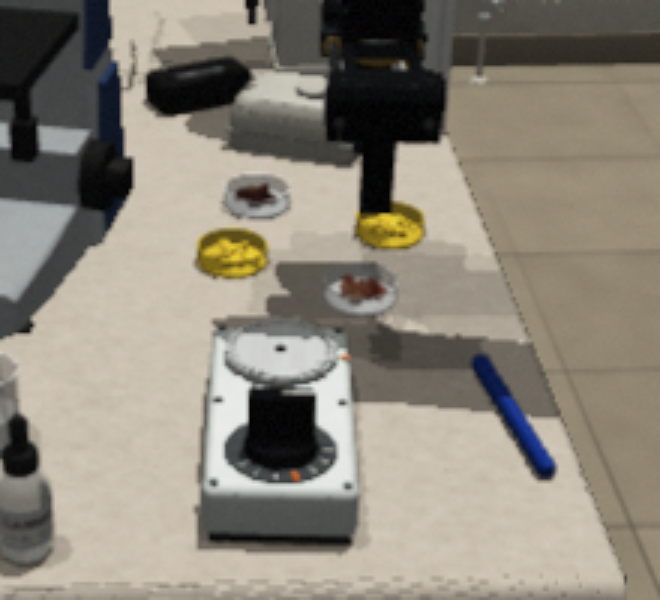

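The hand sits above the red dish at crop px (360,290), with the fingers straddling it along y. I'll descend now.

Request:
jog_arm:
  increments:
    - {"xyz":[20,-2,-3],"roll":0.0}
    - {"xyz":[40,-2,-3],"roll":0.0}
    - {"xyz":[58,-2,-3],"roll":0.0}
    - {"xyz":[72,-2,-3],"roll":0.0}
    - {"xyz":[82,-2,-3],"roll":0.0}
    - {"xyz":[88,-2,-3],"roll":0.0}
    - {"xyz":[92,-2,-3],"roll":0.0}
    - {"xyz":[92,-2,-3],"roll":0.0}
    - {"xyz":[92,-2,-3],"roll":0.0}

```text
time_s: 3.3
ee_pos: [0.4544, -0.065, 0.0079]
eef_rot: [-1.159, 1.243, 1.157]
wrist_force: [0.2, 0.0, -0.1]
width: 0.0872
```

```bash
python3 - <<'E'
from h import *
s=sense();print(s['wrist_force'])
to((.4535,-.066,.0065),85.8)
im,d=read_camera('side');save('s3.png',cv2.resize(im[150:350,250:470],None,fx=3,fy=3))
im,d=read_camera('top');save('t3.png',cv2.resize(im[230:400,230:470],None,fx=3,fy=3))
E
```

```text
[ 0.23762303  0.03491548 -0.08889427]
to (0.4535, -0.066, 0.0065) d [ 1.4  0.9 -1. ] norm 2.0 roll 0.003 now ang 85.98
```

View pics/s3.png

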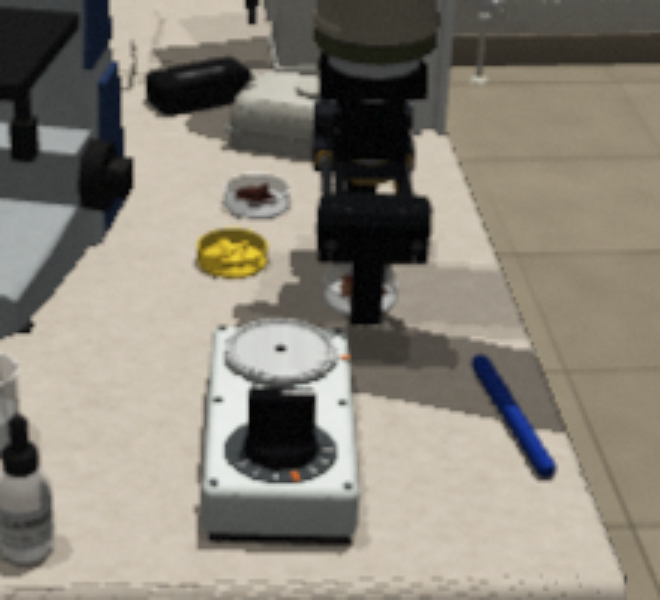

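View pics/t3.png

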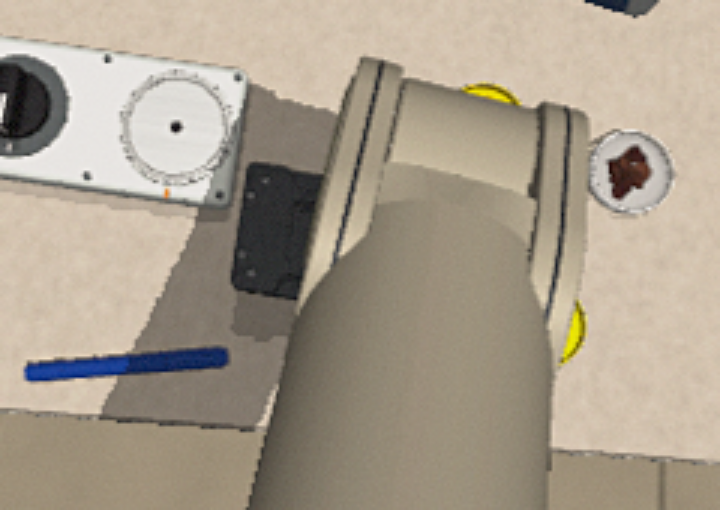

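Finger tip at crop px (367,320) in the side view, just in front of the red dish (360,293). It straddles correctly; the arm hides the dish in the top view. I'll close now.

Request:
jog_arm:
  increments:
    - {"xyz":[1,0,-1],"roll":0.0}
    - {"xyz":[1,0,-1],"roll":0.0}
    - {"xyz":[1,0,-1],"roll":0.0}
    - {"xyz":[1,0,-1],"roll":0.0}
    - {"xyz":[1,0,-1],"roll":0.0}
    - {"xyz":[1,0,-1],"roll":0.0}
    - {"xyz":[1,0,-1],"roll":0.0}
    - {"xyz":[1,0,-1],"roll":0.0}
  hand: 50
  squeeze: 8

```text
time_s: 4.2
ee_pos: [0.4544, -0.0661, 0.007]
eef_rot: [-1.159, 1.243, 1.156]
wrist_force: [-0.8, 0.8, -0.0]
width: 0.0543
```

Request:
jog_arm:
  increments:
    - {"xyz":[-5,0,0],"roll":0.0}
    - {"xyz":[-15,0,0],"roll":0.0}
    - {"xyz":[-35,0,0],"roll":0.0}
    - {"xyz":[-60,0,0],"roll":0.0}
    - {"xyz":[-85,0,0],"roll":0.0}
    - {"xyz":[-100,0,0],"roll":0.0}
    - {"xyz":[-105,0,0],"roll":0.0}
    - {"xyz":[-105,0,0],"roll":0.0}

```text
time_s: 5.0
ee_pos: [0.4548, -0.0658, 0.1127]
eef_rot: [-1.159, 1.241, 1.156]
wrist_force: [0.1, -0.4, -0.3]
width: 0.0542
```

```bash
python3 - <<'E'
from h import *
s=sense();print(s['ee_pos'],s['wrist_force'],s['width'])
to((.5254,.0769,.11),85.8,8)
im,d=read_camera('side');save('s4.png',cv2.resize(im[150:350,250:470],None,fx=3,fy=3));np.savez('s4.npz',im=im,d=d)
E
```

```text
[ 0.45480675 -0.06584675  0.11274504] [ 0.07541981 -0.40228185 -0.26978641] 0.0541585651051292
to (0.5254, 0.0769, 0.11) d [  2.7 -60.4 147.4] norm 159.3 roll 0.003 now ang 85.98
[ 0. -8. 18.] 0.0
[  1. -15.  37.] 0.001
[  1. -23.  55.] 0.001
[  1. -30.  74.] 0.002
[  2. -38.  92.] 0.002
[  2. -45. 111.] 0.002
[  2. -53. 129.] 0.003
[  3. -60. 147.] 0.003
```

View pics/s4.png

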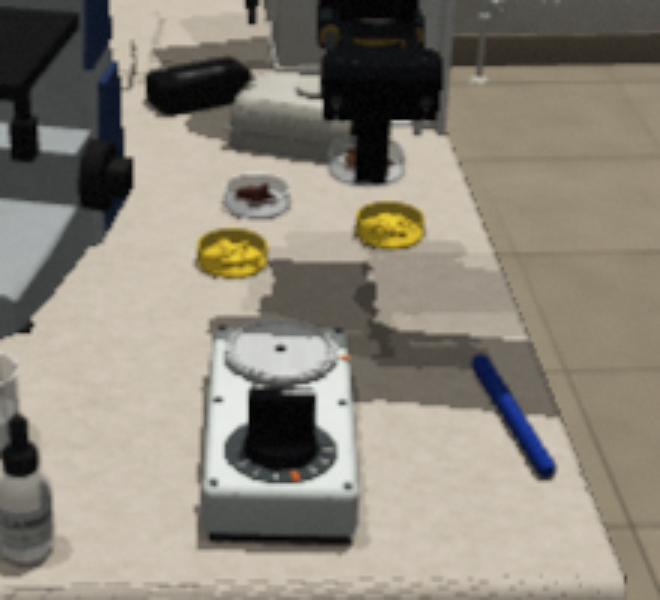

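```bash
python3 - <<'E'
from h import *
im=np.load('s4.npz')['im']
save('s4z.png',cv2.resize(im[190:215,350:395],None,fx=16,fy=16,interpolation=cv2.INTER_CUBIC))
x,y,z=.4548,-.0658,.1127
t=np.linspace(0,2*np.pi,100)
p=proj('side',np.c_[x+.0275*np.cos(t),y+.0275*np.sin(t),0*t+z+.008]);print(p.min(0),p.max(0))
print(proj('side',[(x,y+.042,z),(x+.0095,y+.042,z+.005),(x-.0095,y+.042,z+.005)]))
E
```

```text
[358.82358502 195.62348847] [384.57824208 206.433586  ]
[[373.93023508 212.89284816]
 [369.49216423 210.80295114]
 [378.60425525 210.66571733]]
```

View pics/s4z.png

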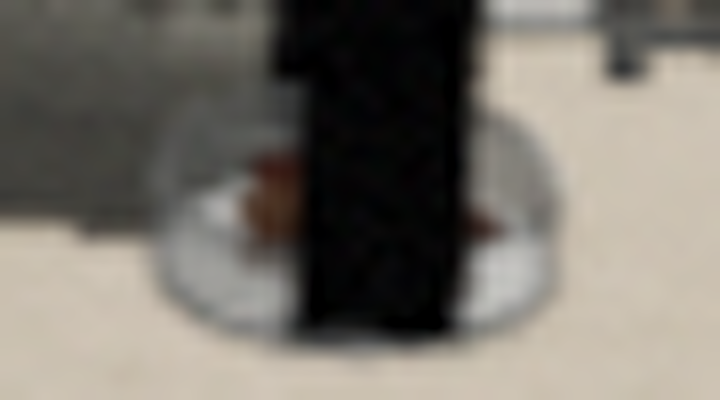

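The dish is held level. Its edges are at side px u = 359.2 and 384.5, against 358.8 and 384.6 predicted for a dish centred on the TCP, so the offset is under 1 mm.

Request:
jog_arm:
  increments:
    - {"xyz":[0,-4,9],"roll":0.0}
    - {"xyz":[1,-11,27],"roll":0.0}
    - {"xyz":[1,-20,48],"roll":0.0}
    - {"xyz":[1,-29,72],"roll":0.0}
    - {"xyz":[2,-38,94],"roll":0.0}
    - {"xyz":[2,-47,115],"roll":0.0}
    - {"xyz":[2,-53,130],"roll":0.0}
    - {"xyz":[3,-58,141],"roll":0.0}
    - {"xyz":[3,-60,147],"roll":0.0}
    - {"xyz":[3,-60,147],"roll":0.0}

```text
time_s: 6.05
ee_pos: [0.5245, 0.0769, 0.1085]
eef_rot: [-1.159, 1.243, 1.157]
wrist_force: [1.5, 0.4, -0.8]
width: 0.0541
```

```bash
python3 - <<'E'
from h import *
s=sense();print(s['ee_pos'],s['wrist_force'],s['width'],R.from_rotvec(s['eef_rot']).as_matrix()[:,0])
to((.5256,.0769,.062),85.8)
to((.5256,.0769,.054),85.8)
E
```

```text
[0.52452053 0.07690562 0.10854145] [ 1.47330059  0.39101321 -0.81816775] 0.05411526723490316 [-1.43359011e-04 -1.76412442e-03 -9.99998434e-01]
to (0.5256, 0.0769, 0.062) d [46.5 -1.1  0.2] norm 46.6 roll 0.004 now ang 86.0
to (0.5256, 0.0769, 0.054) d [54.5 -1.1  0.2] norm 54.6 roll 0.004 now ang 86.0
```

Go down to about 5 mm above the lip, then look.

Request:
jog_arm:
  increments:
    - {"xyz":[10,-1,0],"roll":0.0}
    - {"xyz":[22,-1,0],"roll":0.0}
    - {"xyz":[32,-1,0],"roll":0.0}
    - {"xyz":[39,-1,0],"roll":0.0}
    - {"xyz":[43,-1,0],"roll":0.0}
    - {"xyz":[45,-1,0],"roll":0.0}
    - {"xyz":[45,-1,0],"roll":0.0}

```text
time_s: 6.75
ee_pos: [0.5255, 0.0767, 0.0635]
eef_rot: [-1.159, 1.243, 1.157]
wrist_force: [0.0, 0.2, 0.1]
width: 0.0539
```

```bash
python3 - <<'E'
from h import *
s=sense();print(s['ee_pos'],s['wrist_force'],s['width'])
to((.5256,.0769,.054),85.8)
t=np.linspace(0,2*np.pi,200)
for n in('side','top'):
    im,d=read_camera(n);x,y,z=s['ee_pos']
    c=proj(n,[(x,y,z)])[0].astype(int);a=25
    cr=cv2.resize(im[c[1]-a:c[1]+a,c[0]-a:c[0]+a],None,fx=11,fy=11,interpolation=cv2.INTER_CUBIC);o=cr.copy()
    for X,Y,Z,r,col in [(.5254,.0769,.049,.0375,(0,255,0)),(x,y,z-.007,.0275,(255,0,255)),(x,y,z+.008,.0275,(255,0,255))]:
        p=proj(n,np.c_[X+r*np.cos(t),Y+r*np.sin(t),0*t+Z])
        cv2.polylines(o,[((p-(c-a)+.5)*11).astype(np.int32)],True,col,1)
    save('s5%s.png'%n,np.hstack([cr,o])[:, :])
    print(np.hstack([cr,o]).shape)
E
```

```text
[0.5255283  0.07667236 0.06346152] [0.01526027 0.15658547 0.06220611] 0.053942841886298866
to (0.5256, 0.0769, 0.054) d [ 9.5 -0.1  0.2] norm 9.5 roll 0.003 now ang 86.0
(550, 1100, 3)
(550, 1100, 3)
```

View pics/s5side.png

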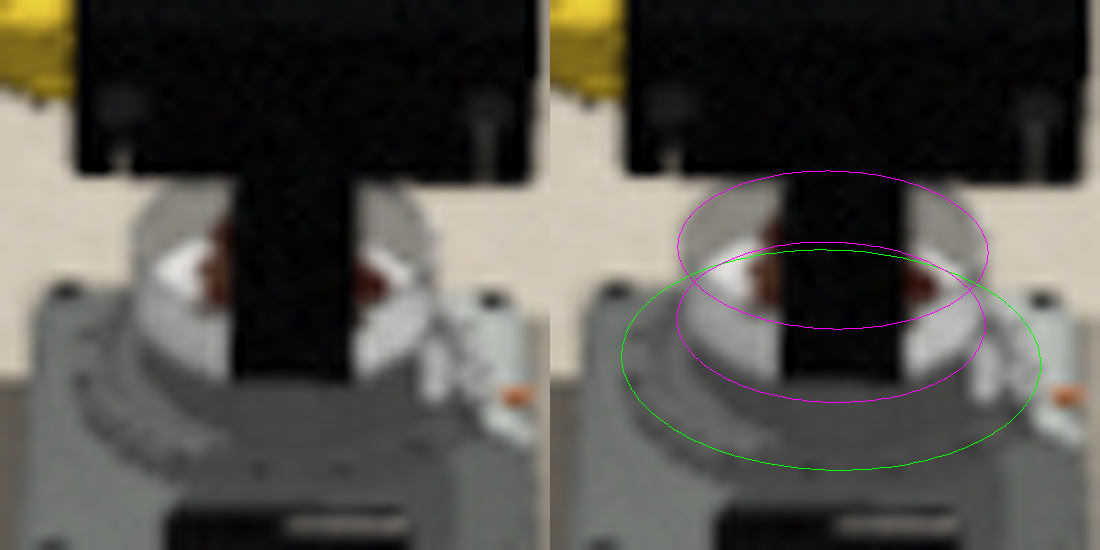

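View pics/s5top.png

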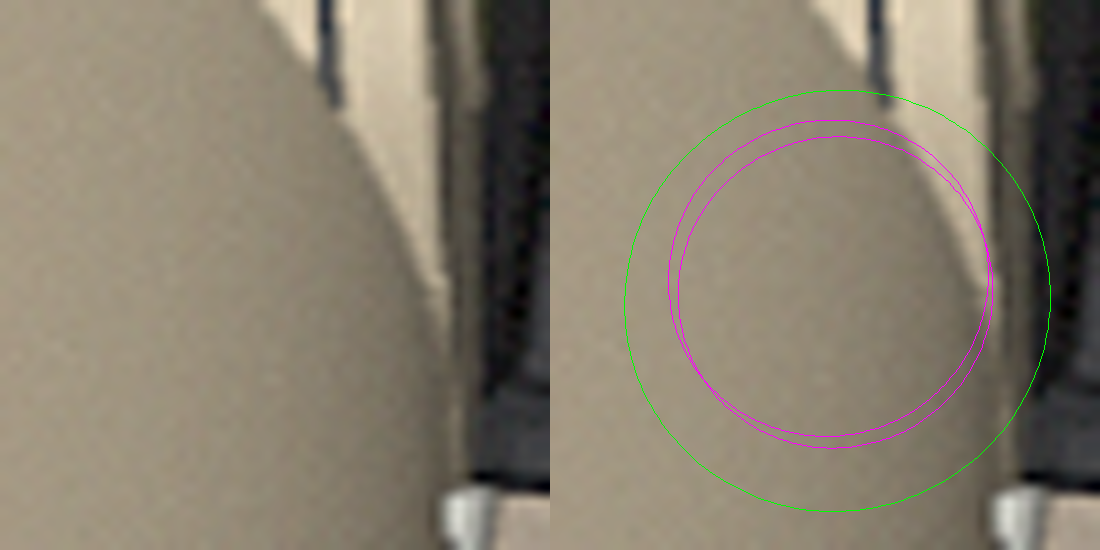

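The side view shows the dish at left-panel px u 133–432, against 128–438 predicted, and centred over the table. The top view is hidden by the arm. I'll lower slowly.

Request:
jog_arm:
  increments:
    - {"xyz":[3,0,0],"roll":0.0}
    - {"xyz":[6,0,0],"roll":0.0}
    - {"xyz":[8,0,0],"roll":0.0}
    - {"xyz":[9,0,0],"roll":0.0}
    - {"xyz":[9.5,0,0],"roll":0.0}
    - {"xyz":[10,0,0],"roll":0.0}
    - {"xyz":[10,0,0],"roll":0.0}
    - {"xyz":[10,0,0],"roll":0.0}

```text
time_s: 7.65
ee_pos: [0.5258, 0.0767, 0.0539]
eef_rot: [-1.159, 1.242, 1.157]
wrist_force: [0.1, 0.2, -1.1]
width: 0.0543
```

Request:
jog_arm:
  increments:
    - {"xyz":[0.5,0,0],"roll":0.0}
    - {"xyz":[0.8,0,0],"roll":0.0}
    - {"xyz":[1.0,0,0],"roll":0.0}
    - {"xyz":[1.0,0,0],"roll":0.0}
    - {"xyz":[1.0,0,0],"roll":0.0}

```text
time_s: 8.15
ee_pos: [0.5258, 0.0768, 0.053]
eef_rot: [-1.159, 1.242, 1.157]
wrist_force: [-1.3, -0.4, 2.2]
width: 0.054
```

```bash
python3 - <<'E'
from h import *
s=sense();print(s['ee_pos'],s['wrist_force'],s['width'])
im,d=read_camera('side')
save('s6.png',cv2.resize(im[225:300,310:380],None,fx=8,fy=8,interpolation=cv2.INTER_CUBIC))
E
```

```text
[0.52583906 0.07679442 0.05301018] [-1.31020246 -0.38839352  2.22700267] 0.0540034783072143
```

View pics/s6.png

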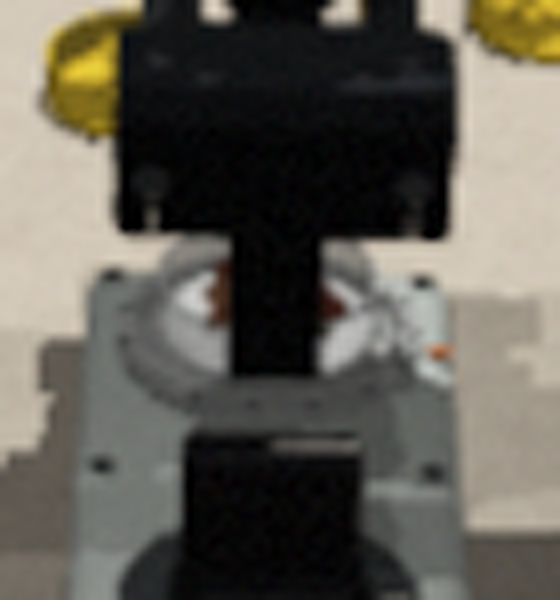

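The dish looks nested inside the lip (crop px 240,320), with 2 N of upward contact at the expected height. I'll release.

Request:
jog_arm:
  increments:
    - {"xyz":[0,0,0],"roll":0.0}
    - {"xyz":[0,0,0],"roll":0.0}
    - {"xyz":[0,0,0],"roll":0.0}
    - {"xyz":[0,0,0],"roll":0.0}
    - {"xyz":[0,0,0],"roll":0.0}
    - {"xyz":[0,0,0],"roll":0.0}
  hand: 68

```text
time_s: 8.8
ee_pos: [0.5258, 0.0768, 0.053]
eef_rot: [-1.159, 1.242, 1.157]
wrist_force: [-0.0, 0.2, -0.1]
width: 0.0678
```

Request:
jog_arm:
  increments:
    - {"xyz":[-5,0,0],"roll":0.0}
    - {"xyz":[-20,0,0],"roll":0.0}
    - {"xyz":[-45,0,0],"roll":0.0}
    - {"xyz":[-75,0,0],"roll":0.0}
    - {"xyz":[-95,0,0],"roll":0.0}
    - {"xyz":[-100,0,0],"roll":0.0}
    - {"xyz":[-100,0,0],"roll":0.0}

```text
time_s: 9.5
ee_pos: [0.5261, 0.0771, 0.1535]
eef_rot: [-1.159, 1.241, 1.156]
wrist_force: [-0.7, 0.4, -0.7]
width: 0.0679
```

```bash
python3 - <<'E'
from h import *
s=sense();print(s['ee_pos'],s['wrist_force'],s['width'],s['time_s'])
t=np.linspace(0,2*np.pi,200)
im,d=read_camera('side');a=im[225:300,310:380];cr=cv2.resize(a,None,fx=8,fy=8,interpolation=cv2.INTER_CUBIC);o=cr.copy()
for Z in(.046,.061):
    p=proj('side',np.c_[.5254+.0275*np.cos(t),.0769+.0275*np.sin(t),0*t+Z])
    cv2.polylines(o,[((p-(310,225)+.5)*8).astype(np.int32)],True,(255,0,255),1)
save('s7.png',np.hstack([cr,o])[:,:])
to((.5332,.1827,.15),85.8,5)
E
```

```text
[0.52609246 0.07707283 0.15350505] [-0.71038457  0.3738578  -0.73348614] 0.0678759713892647 9.5
to (0.5332, 0.1827, 0.15) d [  2.4  -0.3 106. ] norm 106.0 roll 0.004 now ang 86.01
[ 0. -0. 21.] 0.001
[ 1. -0. 42.] 0.001
[ 1. -0. 64.] 0.002
[ 2. -0. 85.] 0.003
[  2.  -0. 106.] 0.004
```

View pics/s7.png

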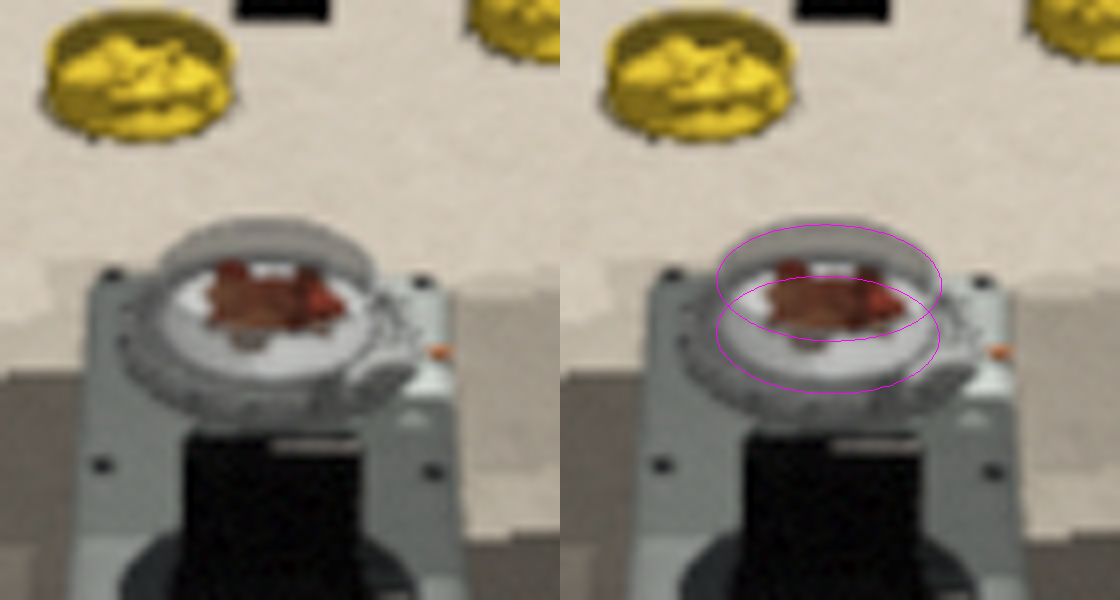

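The dish shows about 1 px higher in the side view than predicted (rim top at 218, predicted 225). I'll clear the arm and check from above and with depth before going on.

Request:
jog_arm:
  increments:
    - {"xyz":[0,0,20],"roll":0.0}
    - {"xyz":[0,0,50],"roll":0.0}
    - {"xyz":[0,0,85],"roll":0.0}
    - {"xyz":[0,0,120],"roll":0.0}
    - {"xyz":[0,0,155],"roll":0.0}
    - {"xyz":[0,0,190],"roll":0.0}
    - {"xyz":[0,0,215],"roll":0.0}
    - {"xyz":[0,0,225],"roll":0.0}
    - {"xyz":[0,0,225],"roll":0.0}

```text
time_s: 10.45
ee_pos: [0.5405, 0.302, 0.1507]
eef_rot: [-1.16, 1.244, 1.159]
wrist_force: [-0.5, 0.7, 0.3]
width: 0.0681
```

```bash
python3 - <<'E'
from h import *
t=np.linspace(0,2*np.pi,200)
for n in('top','side'):
    im,d=read_camera(n);np.savez(n+'8.npz',im=im,d=d)
    c=proj(n,[(.5254,.0769,.05)])[0].astype(int);a=25
    cr=cv2.resize(im[c[1]-a:c[1]+a,c[0]-a:c[0]+a],None,fx=11,fy=11,interpolation=cv2.INTER_CUBIC);o=cr.copy()
    for X,Y,Z,r,col in [(.5254,.0769,.049,.0375,(0,255,0)),(.5254,.0769,.061,.0275,(255,0,255))]:
        p=proj(n,np.c_[X+r*np.cos(t),Y+r*np.sin(t),0*t+Z])
        cv2.polylines(o,[((p-(c-a)+.5)*11).astype(np.int32)],True,col,1)
    save('s8%s.png'%n,np.hstack([cr,o]))
    P=cloud(n,d);r=np.hypot(P[...,0]-.5254,P[...,1]-.0769)
    m=(r<.034)&(P[...,2]>.0555)&(P[...,2]<.075);q=P[m];print(n,m.sum(),q.mean(0),(q.min(0)+q.max(0))/2,np.ptp(q,0),np.percentile(q[:,2],[50,80,95]))
    # rim plane
    print((cv2.minEnclosingCircle((q[:,:2]*1000).astype(np.float32))))
E
```

```text
top 226 [0.52590247 0.0770378  0.05905751] [0.52513348 0.0756426  0.06046955] [0.05480279 0.05392331 0.00979601] [0.05874294 0.06140657 0.06334198]
((525.5619506835938, 76.27845001220703), 27.831920623779297)<stdin>:12: RuntimeWarning: Mean of empty slice.
  ret = um.true_divide(
Traceback (most recent call last):
ValueError: zero-size array to reduction operation minimum which has no identity
```

View pics/s8top.png

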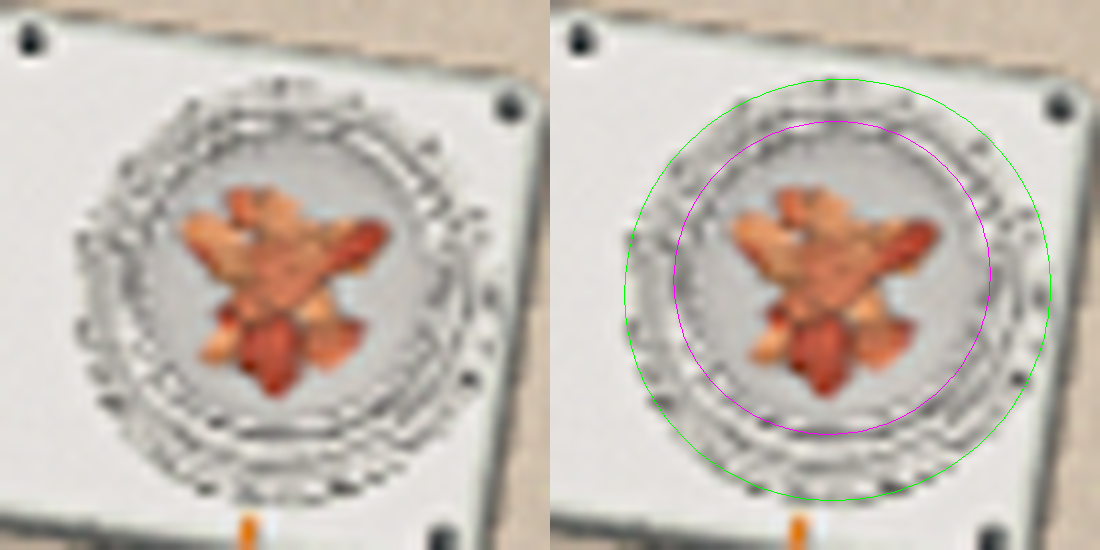

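View pics/s8side.png

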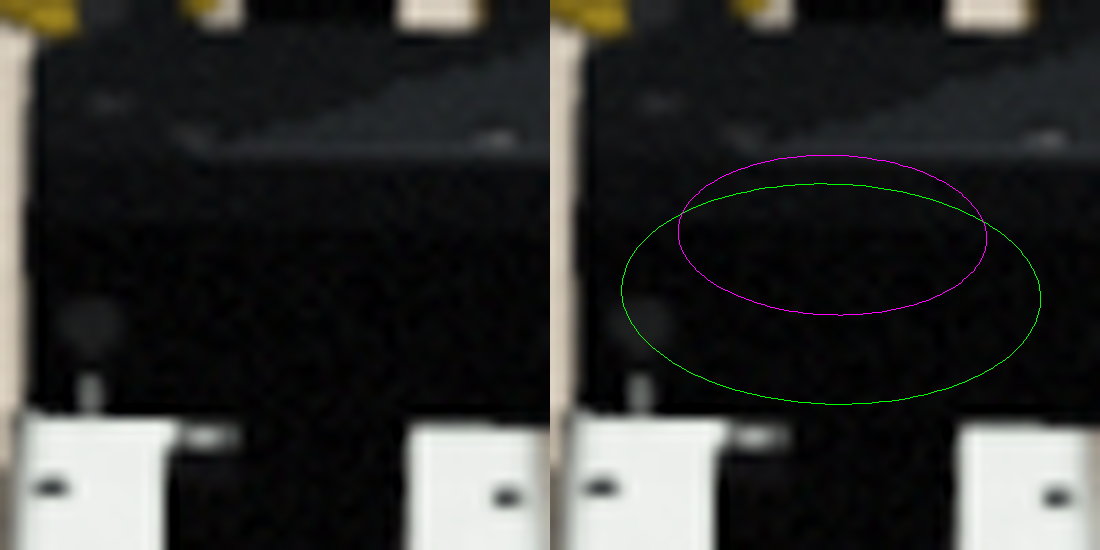

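From above, the dish is concentric with the table. Its rim fits at (0.5256, 0.0763) against the seat at (0.5254, 0.0769), and the rim height is about 61 mm, so it is seated. The side view is hidden by the hand. Next is the dial.

```bash
python3 - <<'E'
from h import *
z=np.load('top8.npz');
s=sense();print(s['joint_pos'])
to((.5332,.1827,.12),85.8,6)
E
```

```text
[-0.8392695   0.37215111  0.32803898  1.58557397 -0.12321437  1.20642628
  1.01157403]
to (0.5332, 0.1827, 0.12) d [ 3.19e+01 -1.00e-01 -1.17e+02] norm 121.3 roll 0.002 now ang 85.92
[  5.  -0. -19.] 0.0
[ 11.  -0. -39.] 0.001
[ 16.  -0. -58.] 0.001
[ 21.  -0. -78.] 0.001
[ 27.  -0. -97.] 0.002
[  32.   -0. -117.] 0.002
```

Request:
jog_arm:
  increments:
    - {"xyz":[0,0,-25],"roll":0.0}
    - {"xyz":[5,0,-55],"roll":0.0}
    - {"xyz":[12,0,-85],"roll":0.0}
    - {"xyz":[22,0,-105],"roll":0.0}
    - {"xyz":[30,0,-115],"roll":0.0}
    - {"xyz":[32,0,-117],"roll":0.0}
    - {"xyz":[32,0,-117],"roll":0.0}
  hand: 54

```text
time_s: 11.25
ee_pos: [0.5329, 0.1828, 0.1198]
eef_rot: [-1.158, 1.245, 1.155]
wrist_force: [0.0, -0.0, -0.1]
width: 0.0541
```

```bash
python3 - <<'E'
from h import *
s=sense();print(s['ee_pos'],s['width'])
to((.5332,.1827,.0535),85.8)
im,d=read_camera('side');save('s9.png',cv2.resize(im[180:340,250:420],None,fx=3.7,fy=3.7))
E
```

```text
[0.53292414 0.18277974 0.11978515] 0.05406386503420571
to (0.5332, 0.1827, 0.0535) d [66.3 -0.3  0.1] norm 66.3 roll 0.002 now ang 85.9
```

View pics/s9.png

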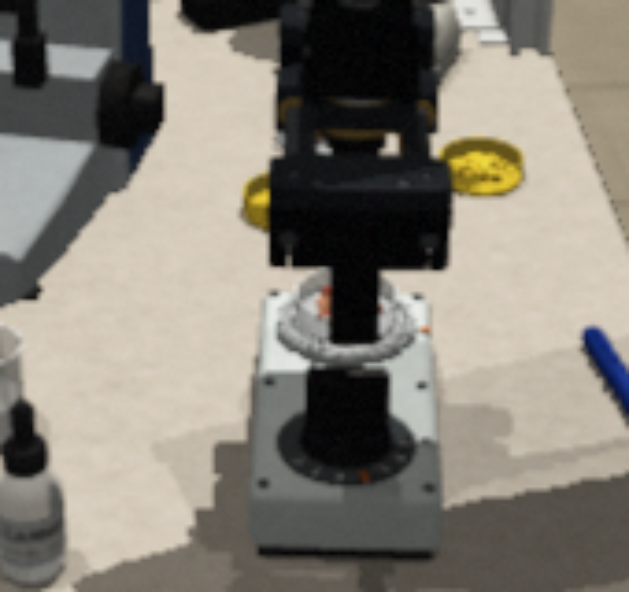

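The fingers are above the bar, with the tip at crop px (353,340) and the bar at (347,410). The dish still sits in the table. I'll descend, then grip.

Request:
jog_arm:
  increments:
    - {"xyz":[12,0,0],"roll":0.0}
    - {"xyz":[27,0,0],"roll":0.0}
    - {"xyz":[42,0,0],"roll":0.0}
    - {"xyz":[54,0,0],"roll":0.0}
    - {"xyz":[61,0,0],"roll":0.0}
    - {"xyz":[65,0,0],"roll":0.0}
    - {"xyz":[66,0,0],"roll":0.0}
    - {"xyz":[66,0,0],"roll":0.0}

```text
time_s: 12.1
ee_pos: [0.5333, 0.1834, 0.0543]
eef_rot: [-1.159, 1.243, 1.156]
wrist_force: [0.5, 0.1, -0.3]
width: 0.0538
```

Request:
jog_arm:
  increments:
    - {"xyz":[0,0,0],"roll":0.0}
    - {"xyz":[0,0,0],"roll":0.0}
    - {"xyz":[0,0,0],"roll":0.0}
    - {"xyz":[0,0,0],"roll":0.0}
    - {"xyz":[0,0,0],"roll":0.0}
    - {"xyz":[0,0,0],"roll":0.0}
    - {"xyz":[0,0,0],"roll":0.0}
    - {"xyz":[0,0,0],"roll":0.0}
  hand: 8
  squeeze: 20

```text
time_s: 12.9
ee_pos: [0.5333, 0.1836, 0.0543]
eef_rot: [-1.159, 1.243, 1.156]
wrist_force: [-0.7, 1.2, 0.5]
width: 0.0139
```

```bash
python3 - <<'E'
from h import *
s=sense();print(s['ee_pos'],s['width'],s['wrist_force'],s['ft_torque'])
to((.5332,.1827,.0535),85.8)
E
```

```text
[0.53330569 0.18360441 0.05433894] 0.013932518738280013 [-0.73925985  1.17118149  0.45892337] [ 0.24757041 -0.05203287  0.03569992]
to (0.5332, 0.1827, 0.0535) d [ 0.8  0.  -0.9] norm 1.2 roll 0.003 now ang 85.96
```

Bar gripped, at 13.9 mm opening. First click: 0.42 rad clockwise, which is positive roll about the downward tool x.

Request:
jog_arm:
  increments:
    - {"xyz":[0,0,0],"roll":0.05}
    - {"xyz":[0,0,0],"roll":0.1}
    - {"xyz":[0,0,0],"roll":0.16}
    - {"xyz":[0,0,0],"roll":0.22}
    - {"xyz":[0,0,0],"roll":0.28}
    - {"xyz":[0,0,0],"roll":0.34}
    - {"xyz":[0,0,0],"roll":0.39}
    - {"xyz":[0,0,0],"roll":0.42}
    - {"xyz":[0,0,0],"roll":0.42}
    - {"xyz":[0,0,0],"roll":0.42}
  squeeze: 30

```text
time_s: 13.9
ee_pos: [0.5334, 0.1841, 0.0544]
eef_rot: [-0.843, 1.402, 0.841]
wrist_force: [1.6, 4.4, -3.0]
width: 0.0137
```

Request:
jog_arm:
  increments:
    - {"xyz":[0,0,0],"roll":0}
    - {"xyz":[0,0,0],"roll":0}
    - {"xyz":[0,0,0],"roll":0}
    - {"xyz":[0,0,0],"roll":0}
    - {"xyz":[0,0,0],"roll":0}
    - {"xyz":[0,0,0],"roll":0}
    - {"xyz":[0,0,0],"roll":0}
    - {"xyz":[0,0,0],"roll":0}

```text
time_s: 14.7
ee_pos: [0.5334, 0.1841, 0.0544]
eef_rot: [-0.843, 1.402, 0.841]
wrist_force: [1.3, 2.5, -2.1]
width: 0.014
```

```bash
python3 - <<'E'
from h import *
s=sense();print(s['ee_pos'],s['width'],s['wrist_force'],s['ft_torque'])
to((.5332,.1827,.054),85.96-48)
im,d=read_camera('top');save('t10.png',cv2.resize(im[210:330,195:340],None,fx=4,fy=4))
im,d=read_camera('side');save('s10.png',cv2.resize(im[180:340,250:420],None,fx=3.7,fy=3.7))
E
```

```text
[0.53344732 0.18414111 0.05436581] 0.013958857515175019 [ 1.31576391  2.50343342 -2.11160028] [ 0.68912481 -0.39307935  0.02672246]
to (0.5332, 0.1827, 0.054) d [ 0.4 -0.5 -1.4] norm 1.5 roll 0.419 now ang 61.98
```

View pics/t10.png

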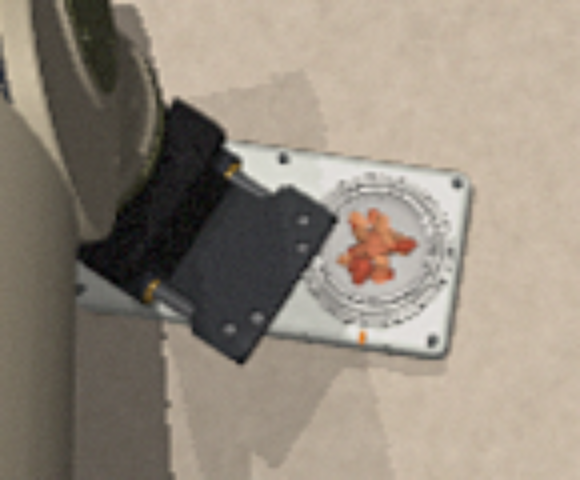

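View pics/s10.png

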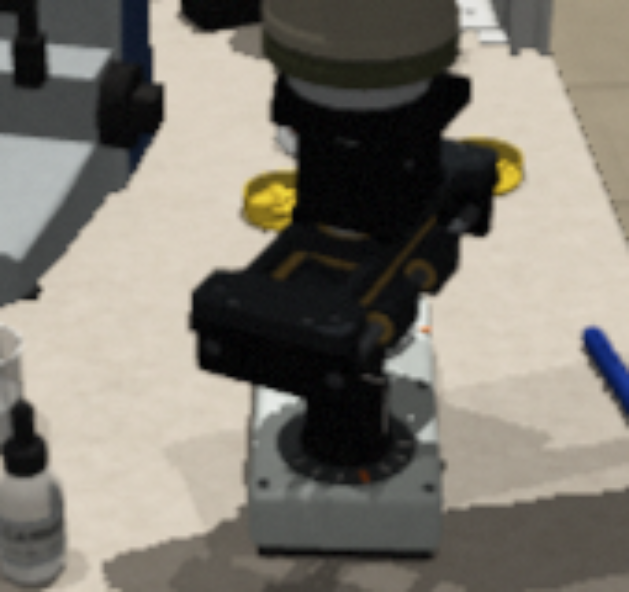

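At the first stop the pieces and the dish have turned about 24° with the table (top crop px 377,245). The dish still sits in the lip and the tool angle is 61.98°, a change of exactly 24.0°. Second click.

Request:
jog_arm:
  increments:
    - {"xyz":[0,0,0],"roll":0.05}
    - {"xyz":[0,0,0],"roll":0.1}
    - {"xyz":[0,0,0],"roll":0.16}
    - {"xyz":[0,0,0],"roll":0.22}
    - {"xyz":[0,0,0],"roll":0.28}
    - {"xyz":[0,0,0],"roll":0.34}
    - {"xyz":[0,0,0],"roll":0.39}
    - {"xyz":[0,0,0],"roll":0.42}
    - {"xyz":[0,0,0],"roll":0.42}
    - {"xyz":[0,0,0],"roll":0.42}

```text
time_s: 15.8
ee_pos: [0.5338, 0.1845, 0.0544]
eef_rot: [-0.519, 1.507, 0.517]
wrist_force: [4.6, 4.3, -4.7]
width: 0.0139
```

Request:
jog_arm:
  increments:
    - {"xyz":[0,0,0],"roll":0}
    - {"xyz":[0,0,0],"roll":0}
    - {"xyz":[0,0,0],"roll":0}
    - {"xyz":[0,0,0],"roll":0}
    - {"xyz":[0,0,0],"roll":0}
    - {"xyz":[0,0,0],"roll":0}
    - {"xyz":[0,0,0],"roll":0}
    - {"xyz":[0,0,0],"roll":0}

```text
time_s: 16.6
ee_pos: [0.5338, 0.1845, 0.0543]
eef_rot: [-0.519, 1.507, 0.517]
wrist_force: [2.7, 3.8, -4.0]
width: 0.0136
```

```bash
python3 - <<'E'
from h import *
s=sense();print(s['ee_pos'],s['width'],s['wrist_force'],s['ft_torque'],s['joint_pos'])
to((.5332,.1827,.054),85.96-72)
im,d=read_camera('top');save('t11.png',cv2.resize(im[210:330,195:340],None,fx=4,fy=4))
E
```

```text
[0.53377915 0.18453657 0.05434508] 0.013643834915189463 [ 2.73639258  3.80747377 -4.03947954] [ 0.65887905 -0.58760793  0.04661865] [-0.83988641  0.38543801  0.50943805  1.83032227 -0.22042824  0.98123487
  0.42348141]
to (0.5332, 0.1827, 0.054) d [ 0.3 -1.1 -1.6] norm 2.0 roll 0.418 now ang 37.93
```

View pics/t11.png

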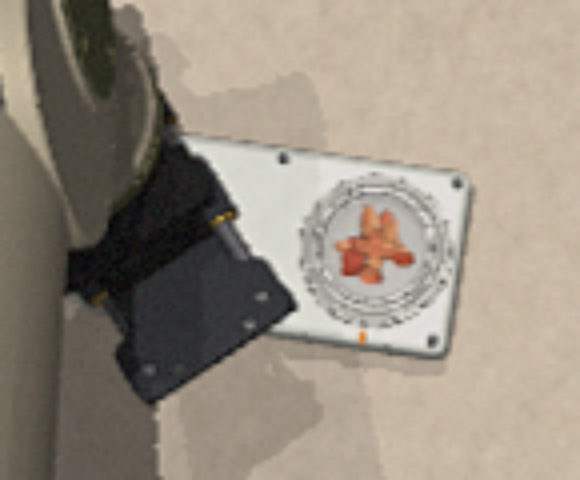

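At the second stop the tool angle is 37.93°, 48.0° in total. The dish has turned with the table and is still concentric (375,248). Third click.

Request:
jog_arm:
  increments:
    - {"xyz":[0,0,0],"roll":0.05}
    - {"xyz":[0,0,0],"roll":0.1}
    - {"xyz":[0,0,0],"roll":0.16}
    - {"xyz":[0,0,0],"roll":0.22}
    - {"xyz":[0,0,0],"roll":0.28}
    - {"xyz":[0,0,0],"roll":0.34}
    - {"xyz":[0,0,0],"roll":0.39}
    - {"xyz":[0,0,0],"roll":0.418}
    - {"xyz":[0,0,0],"roll":0.418}
    - {"xyz":[0,0,0],"roll":0.418}

```text
time_s: 17.65
ee_pos: [0.5343, 0.1848, 0.0544]
eef_rot: [-0.192, 1.56, 0.191]
wrist_force: [5.4, 3.8, -6.0]
width: 0.0135
```

Request:
jog_arm:
  increments:
    - {"xyz":[0,0,0],"roll":0}
    - {"xyz":[0,0,0],"roll":0}
    - {"xyz":[0,0,0],"roll":0}
    - {"xyz":[0,0,0],"roll":0}
    - {"xyz":[0,0,0],"roll":0}
    - {"xyz":[0,0,0],"roll":0}
    - {"xyz":[0,0,0],"roll":0}
    - {"xyz":[0,0,0],"roll":0}

```text
time_s: 18.45
ee_pos: [0.5343, 0.1848, 0.0544]
eef_rot: [-0.192, 1.56, 0.191]
wrist_force: [4.5, 4.5, -5.4]
width: 0.0136
```

```bash
python3 - <<'E'
from h import *
s=sense();print(s['ee_pos'],s['width'],s['wrist_force'],s['ft_torque'],abs(s['dq']).max())
to((.5332,.1827,.054),85.96-72)
t=np.linspace(0,2*np.pi,200)
im,d=read_camera('top');o=cv2.resize(im[210:330,195:340],None,fx=5,fy=5)
p=proj('top',np.c_[.5254+.0275*np.cos(t),.0769+.0275*np.sin(t),0*t+.061])
cv2.polylines(o,[((p-(195,210)+.5)*5).astype(np.int32)],True,(255,0,255),1)
save('t12.png',o)
im,d=read_camera('side');save('s12.png',cv2.resize(im[200:340,190:400],None,fx=3.7,fy=3.7))
E
```

```text
[0.53431639 0.18481855 0.05442264] 0.0135656365459853 [ 4.48687585  4.51196242 -5.44440514] [ 0.73485757 -0.70967254  0.0399018 ] 0.0014040972801008353
to (0.5332, 0.1827, 0.054) d [ 0.4 -1.8 -1.6] norm 2.4 roll 0.0 now ang 13.98
```

View pics/t12.png

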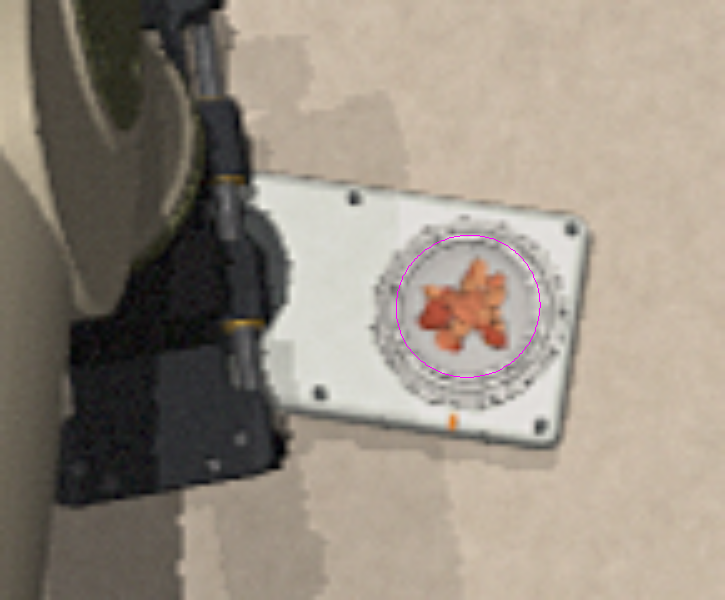

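View pics/s12.png

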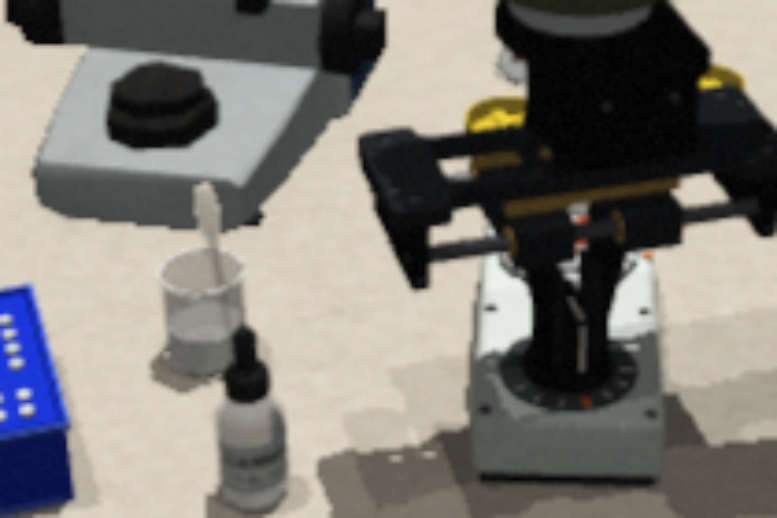

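The white line on the bar (crop px 582,340) points at the orange mark (587,402). The bar is gripped, the dish is concentric in the lip (top px 468,307), and the bottle and beaker have not moved. I'll hand it in.

```bash
python3 -c "
from workcell import *
print(sign_off())"
```

```text
the job is handed in; nothing more can be done
None
```

I placed the red dish inside the turntable's lip and let go of it. Then I turned the dial clockwise one click at a time to the third stop, pausing about 1 s at each, and handed the job in with the bar still gripped.

**Last checks**
- **Dial:** the tool turned 24.0°, 48.0° and 72.0° at the three stops, and the white line points at the orange mark. The set grip is 30 N, the opening reads 13.6 mm and the arm is at rest.
- **Dish:** from above it is concentric with the table, within about 1 mm, and it turned with the table at each click. Its rim measured about 61 mm high, which is the seated height.
- **Bottle and beaker:** both look untouched in the last side view. I did not look at the brown dish again after placing the red one, but no move went near it.

**What failed or disagreed**
- One move call was refused because some rows lacked roll. Nothing moved, and I sent it again.
- Just after release, the side view showed the dish about 1 px (about 2 mm) higher than predicted. The top view and its depth reading did not confirm this.
- While turning, the wrist force rose to about 8 N, so the TCP was slightly off the dial's axis. I left it, since it is far below the limit.

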